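# Release the ratchet clamp on the green stone slab

### The job

Two identical stone clamps stand on the gem-cutter's table. Free the green slab: on the clamp that holds it, lift the yellow pawl by its red knob so that it stays up clear of the teeth, then draw the toothed bar back by its black upright grip as far as it goes, let go and move away. Leave the green slab standing where it is and leave the clamp with the brown slab shut.

Things in the scene. Friction and masses are not known exactly. Their poses are not given: they have to be found in the camera images.
- green_pawl_knob (a point): Centre of the red knob of the yellow pawl, clamp with the green slab: a round bar 16 mm thick, 26 mm long along y, 78 mm above the table; grip it across its ends (along y). x points along the bar to the slab, z up while the pawl is down. The hinge pin, parallel to y, lies 52 mm back (-x) and 28 mm below. Guide walls beneath: 52 mm wide overall, 45 mm high, pin ears 60 mm high.
- green_pawl (a joint): Angle of that pawl in rad: 0 = down in the teeth, grows as the knob swings up and back about the pin, stop at 1.0. Clear of the teeth from 0.2; 0.5 to 0.8 is a good place (0.65 takes the knob 27 mm back and 26 mm up). Its stiff hinge (about 1.5 N at the knob) holds it where it is left.
- green_bar_grip (a point): Centre, 64 mm above the table, of the black upright grip at the near end of the toothed bar, clamp with the green slab: a cylinder 22 mm in diameter, from 34 to 84 mm above the table, 127 mm behind (-x) the pawl's knob, free all round. x points along the bar towards the slab, z up; the bar is withdrawn along -x.
- green_bar (a joint): How far that bar is withdrawn, in m: 0 = shut against the slab, 0.055 = fully back against its stop. With the pawl down it is blocked after 3 mm; with the pawl lifted it slides with about 3 N of friction and stays where it is left.
- green_slab_center (a point): Centre of the green banded stone slab, 40 x 56 x 64 mm, 0.38 kg, standing loose on the clamp's base (12 mm above the table) between the bar's dark steel jaw plate and the fixed jaw at the far end. z up. Not to be handled.
- brown_bar_grip (a point): The same black grip on the other, identical clamp, which holds a brown slab and is to be left alone.
- brown_pawl (a joint): Angle of the other clamp's pawl (rad, 0 = down).
- brown_bar (a joint): Withdrawal of the other clamp's bar (m, 0 = shut).
Things that resemble listed ones, but are neither listed nor needed, are in the scene too. There is more than one size of the part that bears green_slab_center; the job needs the largest.

How it is judged:
By the outcome, as a careful person would: the job done as asked, in the order asked, and still so for the second after the job is handed in, with the robot touching nothing.
It also fails if it takes over 35 s, if anything falls off the work surface, if the arm or the gripper's body presses on something with over 40 N, if the wrist force passes 120 N, or if a joint passes its speed limit or range.

### The arm

A 6-joint arm with a two-finger parallel gripper is mounted at the origin on the work surface. World frame = base frame: x ahead of the robot, y to its left, z up, the work surface at z = 0. Lengths are in m, angles in rad, forces in N, time in s.
With the tool pointing down it reaches from about 0.35 to 0.85 m from the base axis. Payload 8.1 kg.
Tool frame: the origin (TCP) lies at the very end of the fingers, on their centre line; the grasp point (between the pads) lies 19 mm behind it; z points along the fingers, x is the direction in which the jaws open and shut, and the axes are right-handed (so a half turn about z gives the same grasp; the last joint's range is limited). The gripper opens to 93 mm and grips with 3 to 60 N. Pads are 15 mm wide; open, the fingers measure 128 mm over their backs; the gripper's body (75 mm by 188 mm) begins 65 mm behind the grasp point.
Start: joints at [1.189, 0.13, 1.488, -0, 1.523, -0.085], TCP at [0.175, 0.574, 0.219] pointing down, gripper open.
Joint ranges: [-2.96, 2.96], [-0.89, 2.26], [0.02, 2.5], [-1.34, 4.48], [0, 2.73], [-2.66, 2.66]. Speed limits (rad/s): [2.39, 2.39, 2.79, 3.14, 3.14, 3.14].

### API

Orientations are given as a rotation vector (axis times angle).
In Python, from plant import robot gives the robot as it stands. The module is installed in compiled form; this text tells all that it offers.
- The arm moves only by the tool jog_arm, never from a script. Its argument "commands" is one flat list of numbers, 5 for each row, row after row: the gripper's target within -1 to 1 (shut at 1, half-way at 0, fully open at -1), then the shift along the tool's x, y, z in m, then the turn about the tool's z in degrees. A call has 1 to 20 rows; each row shifts and turns the commanded pose from where the row before left it, along the tool's axes as they then stand; what a row does not reach is not made up. A row lasts 1/12 s, in which the tool goes at most 41.7 mm and 7.16 degrees, less where a joint would pass 70% of its speed; a pose out of reach is approached as far as the arm can. A call is refused whole if a number of a shift passes 0.0417 or a number of a turn 7.16, either way. A call with a gripper value outside its range is refused whole. The fingers move at their own pace and stop on an object; "grip_force" is the grip in N (left out, the last holds). Time passes only in rows, so rows that do not move let the fingers close. It gives the time, the measured TCP pose, the force and the opening at its end, in the units of the state.
- robot.read_state(): the state, without advancing time (a new reading comes with each control period).
- robot.read_camera(name): name is "scene" or "top"; returns a dict with "img" (420x560x3 uint8, blue, green, red), "vfov" (degrees; the focal length in pixels is half the picture's height over the tangent of half this angle, whatever the lens; pixels are square), "cx", "cy" (the principal point, pixels), "extrinsics" (4x4, takes a point from world to camera coordinates). Camera axes: x right, y down, z forward; pixel columns grow to the right and rows downward; lengths in m; the calibration is good to about 2 mm. A picture is of the moment at which its call begins. There is no depth.
- robot.close_job(): hands the job in, once; it reports no verdict.
Trained networks look in a picture, given as the dict that the camera call returned (one of the last four; its "shot" number tells which), for a name from the list of things; names that differ only in an ending like _2 or _b are one class to them, and where a whole thing is asked for, a point or a joint stands for the part that bears it (a point fixed in the world has none). Each returns a list of dicts, best first, with "score" (0 to 1); they miss things now and then, are a little off and sometimes report something else, mostly with a low value. They report only what shows in the picture. A call takes as long as a camera call. They do not tell look-alikes from the thing itself.
- robot.recognise(thing, picture): "box" ([centre column, centre row, width, height] as shares, 0 to 1, of the picture: columns of its width, rows of its height, round what is visible of it).
- robot.pinpoint(thing, picture): "position" ([row, column] as shares, 0 to 1, of the picture: columns of its width, rows of its height: a listed point, or the origin of a listed thing).
The state is a dict: "t": time; "q": joint angles; "dq": joint speeds; "joint_torque": joint torques, N m; "tool_pos": TCP position; "orientation": TCP orientation; "force": force on the tool from outside, world axes, zero at the start; "wrist_torque": the same for the moment, N m; "opening": finger opening in m.
Only numpy, scipy, OpenCV 4.12 (cv2) and the standard library are available. Lean on these libraries where they do the work, as an engineer would, in place of code of your own. Each camera call takes 0.05 s, during which the arm holds its last target.

## Working session

There is one attempt and no reset: what is moved stays moved. The work goes in short steps, Python scripts to look and compute and a tool call to move; the robot and the scene stay as the last step left them, time stands still between calls to the robot, and variables do not carry over. Pictures are saved under pics/ and viewed, and the job is handed in when it is done.

Besides the shell and the picture viewer there is one more tool, called after ">>>" in YAML: its name, and indented under it one key for each argument. jog_arm: Moves the arm, as the interface text tells. Its arguments: {"type":"object","properties":{"commands":{"type":"array"},"grip_force":{"type":"number"}},"required":["commands"]}

```bash
mkdir -p pics
cat > h.py <<'E'
import numpy as np, cv2
from plant import robot
def cam(n):
    p=robot.read_camera(n); return p
def ray(p,u,v):
    f=210/np.tan(np.radians(p["vfov"])/2)*p["img"].shape[0]/420
    E=np.array(p["extrinsics"]); d=E[:3,:3].T@np.array([(u-p["cx"])/f,(v-p["cy"])/f,1.]); c=-E[:3,:3].T@E[:3,3]
    return c,d
def atz(p,u,v,z):
    c,d=ray(p,u,v); return c+d*(z-c[2])/d[2]
def proj(p,X):
    f=210/np.tan(np.radians(p["vfov"])/2); E=np.array(p["extrinsics"]); x=E[:3,:3]@np.array(X)+E[:3,3]
    return x[0]/x[2]*f+p["cx"],x[1]/x[2]*f+p["cy"]
E
python3 - <<'E'
from h import *
Z=dict(green_pawl_knob=.078,green_bar_grip=.064,brown_bar_grip=.064,green_slab_center=.044)
s=robot.read_state();print(s["tool_pos"],s["orientation"],s["opening"],s["t"])
for n in("scene","top"):
    p=cam(n); cv2.imwrite(f"pics/{n}0.png",p["img"]); print(n,p["vfov"],p["cx"],p["cy"],ray(p,280,210))
    for k in Z:
        for r in robot.pinpoint(k,p):
            v,u=r["position"]; u*=560; v*=420; print(k,round(r["score"],2),round(u,1),round(v,1),atz(p,u,v,Z[k]).round(4))
E
```

```text
[0.17522239 0.57325375 0.21760084] [ 2.52469287e+00  1.86804756e+00 -2.42198346e-03] 0.09333767020569168 0.0
scene 48.508517246461956 280.40832029076904 202.6267302168525 (array([1.23013589, 0.26119653, 0.67936172]), array([-0.65616158, -0.31193158, -0.68731484]))
green_pawl_knob 0.92 350.0 233.7 [0.6558 0.1269 0.078 ]
green_pawl_knob 0.48 376.6 199.3 [0.5461 0.1422 0.078 ]
green_bar_grip 0.93 372.3 197.4 [0.5285 0.13   0.064 ]
brown_bar_grip 0.9 252.2 156.4 [ 0.5161 -0.1471  0.064 ]
green_slab_center 0.9 325.8 283.2 [0.7518 0.1216 0.044 ]
green_slab_center 0.78 271.5 241.0 [ 0.7057 -0.0048  0.044 ]
green_slab_center 0.59 254.3 278.2 [0.7961 0.0076 0.044 ]
top 56.7155969926385 277.1458093291269 206.42063682346082 (array([0.58104625, 0.00948626, 0.7511115 ]), array([ 0.05182596, -0.04488314, -0.9977164 ]))
green_bar_grip 0.62 187.6 257.2 [0.5317 0.1384 0.064 ]
brown_bar_grip 0.85 349.0 270.3 [ 0.5122 -0.1449  0.064 ]
brown_bar_grip 0.21 202.6 134.9 [0.748  0.1182 0.064 ]
green_slab_center 0.96 265.8 123.3 [0.7774 0.0063 0.044 ]
green_slab_center 0.64 205.8 133.2 [0.7562 0.1156 0.044 ]
```

View pics/scene0.png

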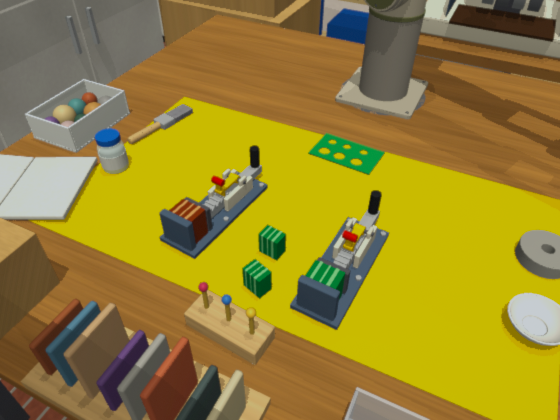

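View pics/top0.png

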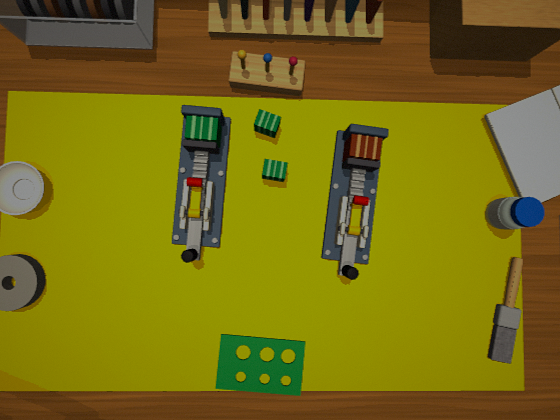

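The scene view shows two clamps. The right one (slab ~(325,277), red knob ~(350,237), grip ~(375,202)) holds a green slab. The left one (knob ~(217,182), grip ~(254,157)) holds a brown one. The loose green blocks at (272,241) and (257,278) are small decoys. In the top view the green clamp is on the left, with its knob at ~(195,182) and its grip at ~(190,256). I'll confirm this with an enlarged crop.

Run:
```python
from h import *
a=cv2.imread("pics/top0.png")[95:275,150:250]; b=cv2.imread("pics/scene0.png")[180:330,280:400]
a=cv2.resize(a,None,fx=3.3,fy=3.3,interpolation=2); b=cv2.resize(b,None,fx=3.8,fy=3.8,interpolation=2)
H=max(a.shape[0],b.shape[0]); c=np.zeros((H,a.shape[1]+b.shape[1],3),np.uint8); c[:a.shape[0],:a.shape[1]]=a; c[:b.shape[0],a.shape[1]:]=b
cv2.imwrite("pics/crop.png",c); print(c.shape)
ps=cam("scene");pt=cam("top")
from scipy import ndimage
for p,box in((ps,(180,330,280,400)),(pt,(95,275,150,250))):
    im=p["img"].astype(int); m=(im[...,2]>150)&(im[...,1]<70)&(im[...,0]<70)
    mm=np.zeros_like(m); y0,y1,x0,x1=box; mm[y0:y1,x0:x1]=m[y0:y1,x0:x1]
    ys,xs=np.nonzero(mm); print("red",len(xs),xs.mean(),ys.mean(),xs.min(),xs.max(),ys.min(),ys.max(),atz(p,xs.mean(),ys.mean(),.078))
    hs=im.max(2)<45; mm[:]=0; mm[y0:y1,x0:x1]=hs[y0:y1,x0:x1]; l,n=ndimage.label(mm)
    for i in range(1,n+1):
        ys,xs=np.nonzero(l==i)
        if len(xs)>30: print("dark",len(xs),xs.mean(),ys.mean(),xs.min(),xs.max(),ys.min(),ys.max(),atz(p,xs.mean(),ys.mean(),.064))
```

```text
(594, 786, 3)
red 83 349.51807228915663 235.20481927710844 343 356 231 240 [0.65972    0.12742907 0.078     ]
dark 186 374.0430107526882 202.45698924731184 369 379 192 213 [0.54133564 0.13765263 0.064     ]
red 33 193.21212121212122 180.9090909090909 187 200 179 183 [0.66374384 0.12995739 0.078     ]
dark 557 209.00179533213645 139.50628366247756 182 224 112 180 [0.73999513 0.10669592 0.064     ]
dark 31 192.38709677419354 139.06451612903226 185 200 138 140 [0.74008091 0.13600965 0.064     ]
dark 164 189.21951219512195 254.9268292682927 181 197 249 261 [0.53566548 0.13572813 0.064     ]
```

View pics/crop.png

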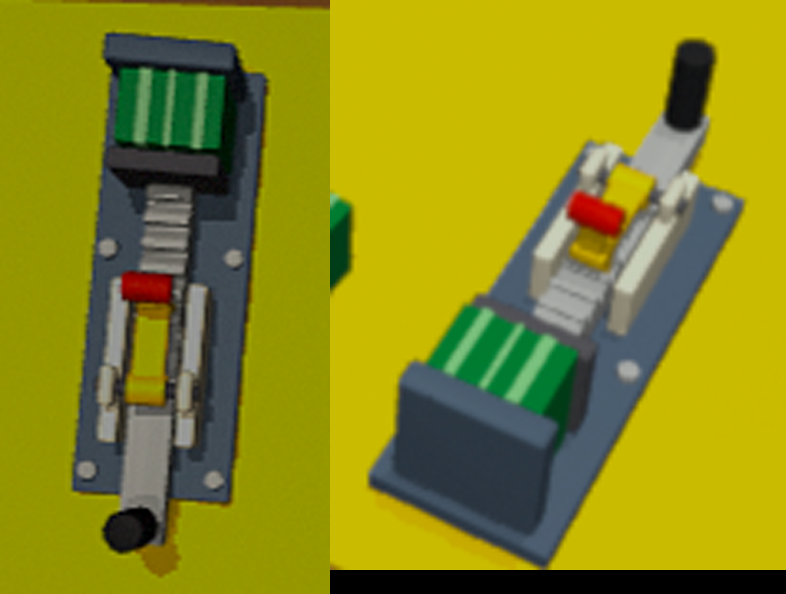

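The crop confirms it. This clamp holds the large green-banded slab between jaw plate and fixed jaw, with its red knob at top-view pixel ~(194.4,181.8) and scene pixel ~(350.1,236.3). Next I'll fit position and yaw.

Run:
```python
from h import *
from scipy.optimize import least_squares
ps=cam("scene");pt=cam("top")
T=lambda u,v:(150+u/3.3,95+v/3.3)
S=lambda u,v:(280+(u-330)/3.8,180+v/3.8)
print("edges plate z.012", atz(pt,*T(76,488),.012),atz(pt,*T(230,502),.012),atz(pt,*T(266,75),.012))
a=atz(pt,*T(230,502),.012);b=atz(pt,*T(266,75),.012);print("yaw right edge",np.arctan2(*(b-a)[[1,0]]))
a=atz(pt,*T(76,488),.012);b=atz(pt,*T(230,502),.012);d=(a-b);print("yaw bottom",np.arctan2(-d[0],d[1]))
for nm,p,c in(("top",pt,T),("scene",ps,S)): pass
# grip top disc: top view (126,530) in crop; z .084
print("grip top", atz(pt,*T(126,530),.084), atz(ps,*S(695,50),.084))
print("knob", atz(pt,*T(146.5,286.5),.080), atz(ps,*S(596.5,214),.078))
def f(x,out=False):
    X,Y,w=x; R=np.array([np.cos(w),np.sin(w)])
    k=[X,Y,.079]; g=np.r_[np.array([X,Y])-.127*R]
    r=[]
    for p,c,kk,gg in((pt,T,(146.5,286.5),(126,530)),(ps,S,(596.5,214),(695,51))):
        r+=list(np.subtract(proj(p,k),c(*kk)))+list(np.subtract(proj(p,[*g,.084]),c(*gg)))
    return r
s=least_squares(f,[.66,.128,-.05]);print(s.x,np.round(s.fun,2))
X,Y,w=s.x;print("grip",X-.127*np.cos(w),Y-.127*np.sin(w))
st=robot.read_state()
from scipy.spatial.transform import Rotation as R
print(R.from_rotvec(st["orientation"]).as_matrix().round(4))
x=R.from_rotvec(st["orientation"]).as_matrix()[:,0];print("yaw tool x",np.degrees(np.arctan2(x[1],x[0])), st["tool_pos"],st["t"])
```

```text
edges plate z.012 [0.55430039 0.17603448 0.012     ] [0.54755532 0.08879651 0.012     ] [0.79538531 0.07387231 0.012     ]
yaw right edge -0.0601468587225205
yaw bottom -0.07716456074960899
grip top [0.53582242 0.13376193 0.084     ] [0.53619577 0.13707791 0.084     ]
knob [0.66196469 0.12753612 0.08      ] [0.66180601 0.12932131 0.078     ]
[ 0.66252012  0.12857484 -0.05253156] [-0.5  -0.26 -0.88  0.06 -0.47 -0.26 -0.83 -0.69]
grip 0.5356953071697175 0.13524327671112898
[[ 2.925e-01  9.563e-01  0.000e+00]
 [ 9.563e-01 -2.925e-01  1.000e-04]
 [ 1.000e-04  0.000e+00 -1.000e+00]]
yaw tool x 72.99481435256303 [0.1754798  0.5738105  0.21869804] 0.7
```

>>> jog_arm:
  commands: [-1,0,0,0,-6.85,-1,0,0,0,-6.85,-1,-0.022,0.027,0,0,-1,-0.022,0.027,0,0,-1,-0.022,0.027,0,0,-1,-0.022,0.027,0,0,-1,-0.022,0.027,0,0,-1,-0.022,0.027,0,0,-1,-0.022,0.027,0,0,-1,-0.022,0.027,0,0,-1,-0.022,0.027,0,0,-1,-0.022,0.027,0,0,-1,-0.022,0.027,0,0,-1,-0.022,0.027,0,0,-1,-0.022,0.027,0,0,-1,-0.022,0.027,0,0,-1,-0.022,0.027,0,0,-1,-0.022,0.027,0,0,-1,-0.022,0.027,0,0,-1,-0.022,0.027,0,0]
  grip_force: 20

```text
t: 2.37
tool_pos: [0.6389, 0.149, 0.2187]
orientation: [2.285, 2.156, 0.0]
force: [-0.3, 0.2, -0.4]
opening: 0.093
```

```bash
cat > st.py <<'E'
from h import *
import sys
from scipy.spatial.transform import Rotation as R
def rep(target=None):
    s=robot.read_state(); M=R.from_rotvec(s["orientation"]).as_matrix(); x=M[:,0]
    print("t",s["t"],"tcp",np.round(s["tool_pos"],4),"yaw",round(np.degrees(np.arctan2(x[1],x[0])),2),"F",np.round(s["force"],2),"open",round(s["opening"],4))
    if target is not None: print("tool-frame shift", (M.T@(np.array(target)-s["tool_pos"])).round(4))
rep([float(a) for a in sys.argv[1:4]] if len(sys.argv)>3 else None)
E
python3 st.py .6622 .1285 .059
```

```text
t 2.3667 tcp [0.6389 0.149  0.2187] yaw 86.69 F [-0.31  0.17 -0.42] open 0.093
tool-frame shift [-0.0192  0.0244  0.1597]
```

>>> jog_arm:
  commands: [-1,-0.0096,0.0122,0.015,0,-1,-0.0096,0.0122,0.02,0,-1,0,0,0.025,0,-1,0,0,0.025,0,-0.5,0,0,0,0,-0.3,0,0,0,0,-0.3,0,0,0,0]

```text
t: 2.95
tool_pos: [0.6616, 0.1301, 0.1352]
orientation: [2.284, 2.156, 0.002]
force: [0.5, 0.3, 0.5]
opening: 0.0774
```

```bash
python3 st.py .6622 .1285 .059
python3 - <<'E'
from h import *
ps=cam("scene");pt=cam("top")
a=cv2.resize(pt["img"][95:275,130:260],None,fx=3,fy=3,interpolation=2); b=cv2.resize(ps["img"][130:310,280:410],None,fx=3,fy=3,interpolation=2)
cv2.imwrite("pics/hover.png",np.hstack([a,b]))
E
```

```text
t 2.95 tcp [0.6616 0.1301 0.1352] yaw 86.71 F [0.54 0.31 0.45] open 0.0774
tool-frame shift [-0.0016  0.0006  0.0762]
```

View pics/hover.png

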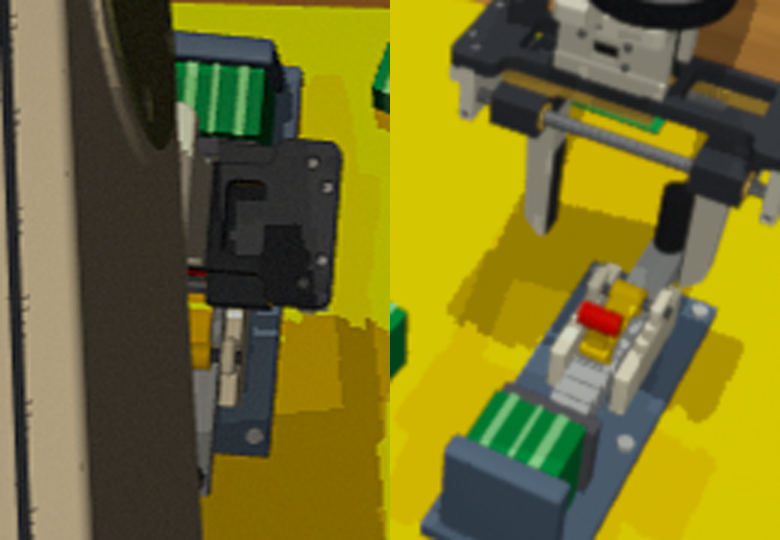

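The fingers straddle the red knob, which is at crop (600,318). The approach looks well centred, so I'll descend.

>>> jog_arm:
  commands: [-0.3,-0.0016,0.0006,0.025,0,-0.3,0,0,0.025,0,-0.3,0,0,0.015,0,-0.3,0,0,0.011,0,-0.3,0,0,0,0,-0.3,0,0,0,0]

```text
t: 3.55
tool_pos: [0.6616, 0.1283, 0.058]
orientation: [-2.284, -2.157, 0.0]
force: [0.8, -0.1, -0.2]
opening: 0.0604
```

```bash
python3 st.py .6622 .1285 .059
python3 - <<'E'
from h import *
ps=cam("scene")
b=cv2.resize(ps["img"][150:310,280:410],None,fx=3.6,fy=3.6,interpolation=2)
cv2.imwrite("pics/down.png",b)
E
```

```text
t 3.55 tcp [0.6616 0.1283 0.058 ] yaw 86.7 F [ 0.79 -0.07 -0.22] open 0.0604
tool-frame shift [ 0.0002  0.0006 -0.001 ]
```

View pics/down.png

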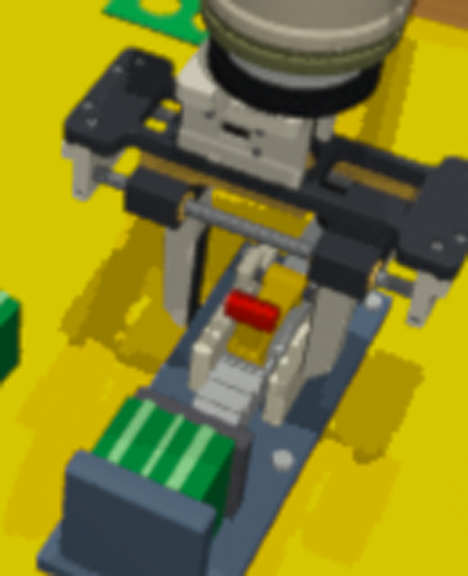

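The fingers are down on either side of the knob (crop (252,310)) with no contact force. Closing.

>>> jog_arm:
  commands: [1,0,0,0,0,1,0,0,0,0,1,0,0,0,0,1,0,0,0,0,1,0,0,0,0,1,0,0,0,0,1,0,0,0,0,1,0,0,0,0]
  grip_force: 20

```text
t: 4.27
tool_pos: [0.6617, 0.1278, 0.0578]
orientation: [2.285, 2.156, -0.0]
force: [-0.2, -3.3, 2.1]
opening: 0.0258
```

```bash
python3 st.py .6622 .1285 .059
python3 - <<'E'
from h import *
ps=cam("scene")
b=cv2.resize(ps["img"][150:310,280:410],None,fx=3.6,fy=3.6,interpolation=2)
cv2.imwrite("pics/closed.png",b)
# plan
a0=np.arctan2(28,52);r=np.hypot(28,52)
for a in np.linspace(0,.65,9): print(round(a,3),round(r*(np.cos(a0+a)-np.cos(a0)),1),round(r*(np.sin(a0+a)-np.sin(a0)),1))
E
```

```text
t 4.2667 tcp [0.6617 0.1278 0.0578] yaw 86.68 F [-0.24 -3.28  2.11] open 0.0258
tool-frame shift [ 0.0007  0.0004 -0.0012]
0.0 0.0 0.0
0.081 -2.4 4.1
0.162 -5.2 8.0
0.244 -8.3 11.7
0.325 -11.7 15.1
0.406 -15.3 18.3
0.488 -19.2 21.1
0.569 -23.3 23.6
0.65 -27.5 25.8
```

View pics/closed.png

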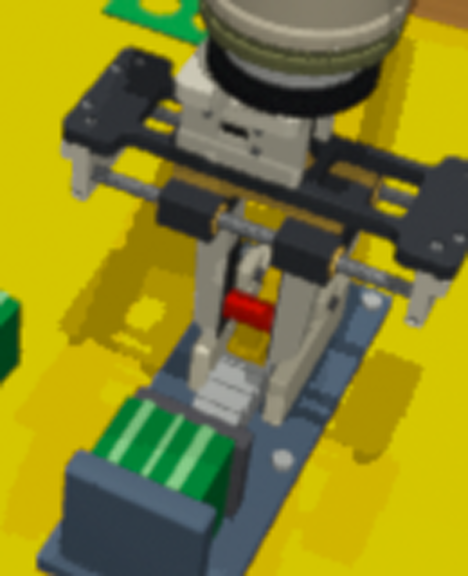

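The knob is held across its ends: opening 25.8 mm, red still visible between the pads at (248,310). Lifting along the arc to 0.65 rad.

>>> jog_arm:
  commands: [1,-0.0003,-0.0024,-0.0041,0,1,0,-0.0028,-0.0039,0,1,0,-0.0031,-0.0037,0,1,0,-0.0034,-0.0034,0,1,0,-0.0036,-0.0032,0,1,0,-0.0039,-0.0028,0,1,0,-0.0041,-0.0025,0,1,0,-0.0042,-0.0022,0,1,0,0,0,0,1,0,0,0,0,1,0,0,0,0]

```text
t: 5.23
tool_pos: [0.634, 0.1295, 0.0837]
orientation: [-2.284, -2.156, 0.0]
force: [-0.6, -2.3, 0.9]
opening: 0.0256
```

```bash
python3 st.py .6341 .1295 .0838
python3 - <<'E'
from h import *
ps=cam("scene")
b=cv2.resize(ps["img"][150:310,280:410],None,fx=3.6,fy=3.6,interpolation=2)
cv2.imwrite("pics/lifted.png",b)
E
```

```text
t 5.2333 tcp [0.634  0.1295 0.0837] yaw 86.7 F [-0.59 -2.28  0.85] open 0.0256
tool-frame shift [-0.      0.0001 -0.0001]
```

View pics/lifted.png

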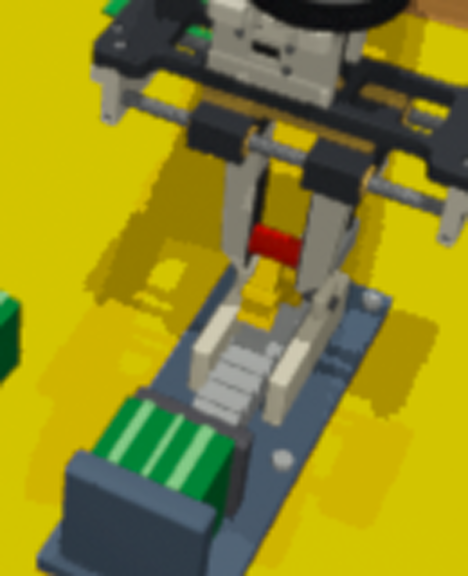

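The pawl is up: the knob is at (275,244) and the yellow nose is clear of the teeth. Releasing and rising.

>>> jog_arm:
  commands: [-0.3,0,0,0,0,-0.3,0,0,0,0,-0.3,0,0,0,0,-0.3,0,0,0,0,-0.3,0,0,0,0,-0.3,0,0,-0.015,0,-0.3,0,0,-0.02,0,-0.3,0,0,-0.01,0,-0.3,0,0,0,0,-0.3,0,0,0,0]

```text
t: 6.12
tool_pos: [0.6348, 0.1296, 0.1291]
orientation: [2.284, 2.156, 0.003]
force: [-1.0, 0.0, 0.6]
opening: 0.0605
```

```bash
python3 st.py .5357 .1352 .045
python3 - <<'E'
from h import *
ps=cam("scene")
b=cv2.resize(ps["img"][150:310,280:410],None,fx=3.6,fy=3.6,interpolation=2)
cv2.imwrite("pics/rel.png",b)
E
```

```text
t 6.1167 tcp [0.6348 0.1296 0.1291] yaw 86.7 F [-1.01  0.01  0.58] open 0.0605
tool-frame shift [-0.0002 -0.0994  0.0839]
```

View pics/rel.png

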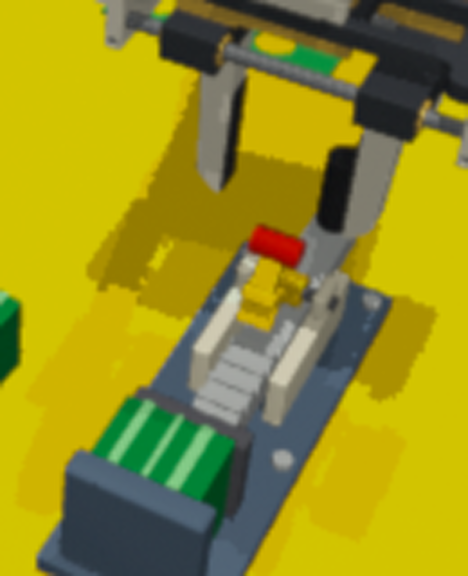

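The pawl stays up on its own, with the knob at (275,245) and the gripper clear of it. I'll move back over the black grip.

>>> jog_arm:
  commands: [-0.3,0,-0.025,0,0,-0.3,0,-0.025,0,0,-0.3,0,-0.025,0,0,-0.3,0,-0.0244,0,0,-0.3,0,0,0.01,0,-0.3,0,0,0,0,-0.3,0,0,0,0]

```text
t: 6.75
tool_pos: [0.5343, 0.135, 0.117]
orientation: [-2.284, -2.156, 0.003]
force: [0.3, 0.3, 0.1]
opening: 0.0606
```

```bash
python3 st.py .5357 .1352 .045
python3 - <<'E'
from h import *
ps=cam("scene");pt=cam("top")
a=cv2.resize(pt["img"][95:275,130:260],None,fx=3,fy=3,interpolation=2); b=cv2.resize(ps["img"][130:310,280:410],None,fx=3,fy=3,interpolation=2)
cv2.imwrite("pics/hover2.png",np.hstack([a,b]))
E
```

```text
t 6.75 tcp [0.5343 0.135  0.117 ] yaw 86.7 F [0.31 0.3  0.13] open 0.0606
tool-frame shift [0.0003 0.0015 0.072 ]
```

View pics/hover2.png

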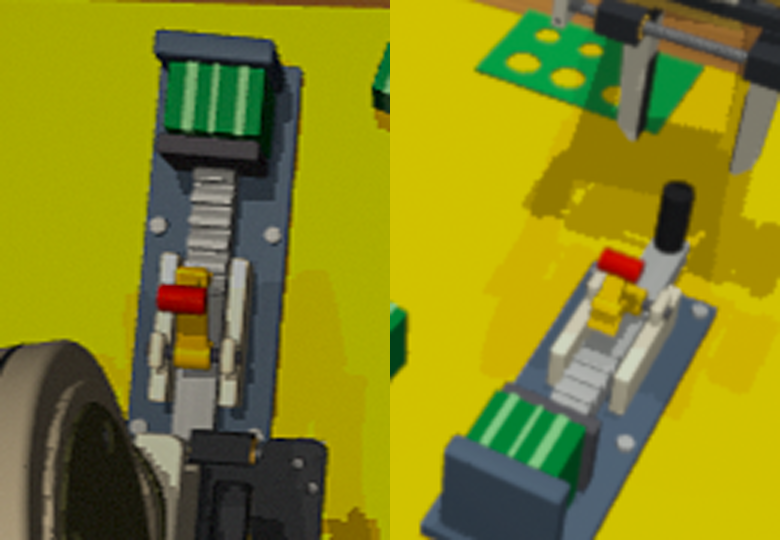

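The pawl is still up (red knob top-crop (182,298), scene-crop (621,264)), and the black grip lies between and below the fingers. Descending.

>>> jog_arm:
  commands: [-0.3,0,0.0005,0.024,0,-0.3,0,0,0.024,0,-0.3,0,0,0.015,0,-0.3,0,0,0.01,0,-0.3,0,0,0,0,-0.3,0,0,0,0]

```text
t: 7.35
tool_pos: [0.5356, 0.1351, 0.0454]
orientation: [-2.285, -2.156, 0.001]
force: [-0.0, -1.0, -0.8]
opening: 0.0604
```

```bash
python3 st.py .5357 .1352 .045
python3 - <<'E'
from h import *
ps=cam("scene")
b=cv2.resize(ps["img"][130:310,280:420],None,fx=3.3,fy=3.3,interpolation=2)
cv2.imwrite("pics/down2.png",b)
E
```

```text
t 7.35 tcp [0.5356 0.1351 0.0454] yaw 86.68 F [-0.05 -1.02 -0.84] open 0.0604
tool-frame shift [0.0001 0.0001 0.0004]
```

View pics/down2.png

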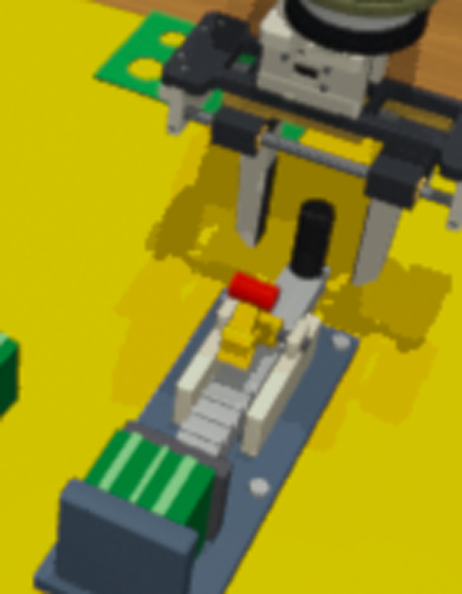

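The grip (313,238) stands centred between the fingertips. Closing with 30 N.

>>> jog_arm:
  commands: [1,0,0,0,0,1,0,0,0,0,1,0,0,0,0,1,0,0,0,0,1,0,0,0,0,1,0,0,0,0,1,0,0,0,0,1,0,0,0,0]
  grip_force: 30

```text
t: 8.07
tool_pos: [0.5355, 0.1357, 0.0456]
orientation: [-2.284, -2.156, -0.001]
force: [-0.5, 3.9, 1.7]
opening: 0.0215
```

```bash
python3 st.py .5357 .1352 .045
```

```text
t 8.0667 tcp [0.5355 0.1357 0.0456] yaw 86.7 F [-0.49  3.89  1.71] open 0.0215
tool-frame shift [-0.0005  0.0003  0.0006]
```

>>> jog_arm:
  commands: [1,0.0005,-0.003,0,0,1,0,-0.005,0,0,1,0,-0.005,0,0,1,0,-0.005,0,0,1,0,-0.005,0,0,1,0,-0.005,0,0,1,0,-0.005,0,0,1,0,-0.005,0,0,1,0,-0.005,0,0,1,0,-0.005,0,0,1,0,-0.003,0,0,1,0,-0.002,0,0,1,0,0,0,0]

```text
t: 9.15
tool_pos: [0.4818, 0.1391, 0.0456]
orientation: [-2.284, -2.156, -0.0]
force: [-0.6, 4.4, 2.6]
opening: 0.0218
```

```bash
python3 st.py .4806 .1388 .045
python3 - <<'E'
from h import *
ps=cam("scene")
b=cv2.resize(ps["img"][130:310,280:420],None,fx=3.3,fy=3.3,interpolation=2)
cv2.imwrite("pics/pull.png",b)
E
```

```text
t 9.15 tcp [0.4818 0.1391 0.0456] yaw 86.71 F [-0.62  4.38  2.58] open 0.0218
tool-frame shift [-0.0004 -0.0012  0.0006]
```

View pics/pull.png

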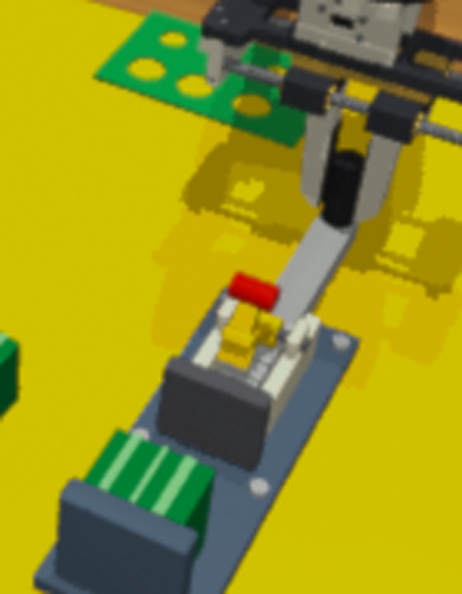

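The bar is back about 54 mm, the jaw plate (215,412) is away from the slab, and the slab is still standing. I'll go on in small steps until the stop shows in the force.

>>> jog_arm:
  commands: [1,0,-0.001,0,0,1,0,-0.001,0,0,1,0,0,0,0]

```text
t: 9.45
tool_pos: [0.4806, 0.1392, 0.0456]
orientation: [-2.284, -2.156, -0.001]
force: [2.6, 5.1, 0.6]
opening: 0.0216
```

>>> jog_arm:
  commands: [1,0,-0.001,0,0,1,0,0,0,0]

```text
t: 9.62
tool_pos: [0.4805, 0.1392, 0.0456]
orientation: [2.284, 2.156, 0.003]
force: [7.3, 4.5, -4.0]
opening: 0.0215
```

>>> jog_arm:
  commands: [1,0,-0.001,0,0,1,0,0,0,0]

```text
t: 9.78
tool_pos: [0.4805, 0.1392, 0.0457]
orientation: [2.283, 2.154, 0.006]
force: [13.4, 5.3, -10.0]
opening: 0.0217
```

The stop is reached: force is climbing with no motion. I'll relax the pull, open, rise and move away.

>>> jog_arm:
  commands: [1,0,0.0018,0,0,1,0,0,0,0,-0.4,0,0,0,0,-0.4,0,0,0,0,-0.4,0,0,0,0,-0.4,0,0,0,0,-0.4,0,0,0,0,-0.4,0,0,0,0,-0.4,0,0,-0.015,0,-0.4,0,0,-0.03,0,-0.4,0,0,-0.03,0,-0.4,0,0,-0.03,0,-0.4,0,0,-0.02,0,-0.4,0.02,-0.02,0,0,-0.4,0.025,-0.02,0,0,-0.4,0.03,-0.01,0,0,-0.4,0.03,0,0,0,-0.4,0.03,0,0,0,-0.4,0,0,0,0,-0.4,0,0,0,0]

```text
t: 11.45
tool_pos: [0.4377, 0.2776, 0.1702]
orientation: [2.282, 2.159, -0.001]
force: [0.2, 0.4, -0.6]
opening: 0.0652
```

```bash
python3 st.py
python3 - <<'E'
from h import *
ps=cam("scene");pt=cam("top")
a=cv2.resize(pt["img"][95:295,130:260],None,fx=2.9,fy=2.9,interpolation=2); b=cv2.resize(ps["img"][130:330,280:420],None,fx=2.9,fy=2.9,interpolation=2)
cv2.imwrite("pics/end.png",np.hstack([a,b])); cv2.imwrite("pics/endfull.png",ps["img"])
for p in(ps,pt):
  for k,z in(("green_bar_grip",.064),("brown_bar_grip",.064),("green_pawl_knob",.104),("green_slab_center",.044)):
    for r in robot.pinpoint(k,p):
        v,u=r["position"];print(k,round(r["score"],2),round(u*560,1),round(v*420,1),atz(p,u*560,v*420,z).round(4))
E
```

```text
t 11.45 tcp [0.4377 0.2776 0.1702] yaw 86.85 F [ 0.15  0.43 -0.63] open 0.0652
green_bar_grip 0.86 381.8 184.5 [0.4817 0.1354 0.064 ]
brown_bar_grip 0.66 250.5 155.5 [ 0.5149 -0.1521  0.064 ]
green_pawl_knob 0.7 358.0 216.7 [0.635  0.1315 0.104 ]
green_slab_center 0.79 325.5 284.8 [0.7551 0.1224 0.044 ]
green_slab_center 0.75 257.9 278.3 [0.7935 0.0132 0.044 ]
green_slab_center 0.71 272.5 239.5 [ 0.7014 -0.0049  0.044 ]
green_bar_grip 0.78 188.8 288.4 [0.478  0.1348 0.064 ]
brown_bar_grip 0.84 351.6 271.9 [ 0.5095 -0.1496  0.064 ]
green_pawl_knob 0.73 190.4 191.9 [0.6421 0.1294 0.104 ]
green_slab_center 0.84 271.9 166.9 [ 0.6966 -0.0063  0.044 ]
green_slab_center 0.73 200.9 133.6 [0.7552 0.1245 0.044 ]
green_slab_center 0.71 265.2 124.6 [0.7749 0.0073 0.044 ]
```

View pics/end.png

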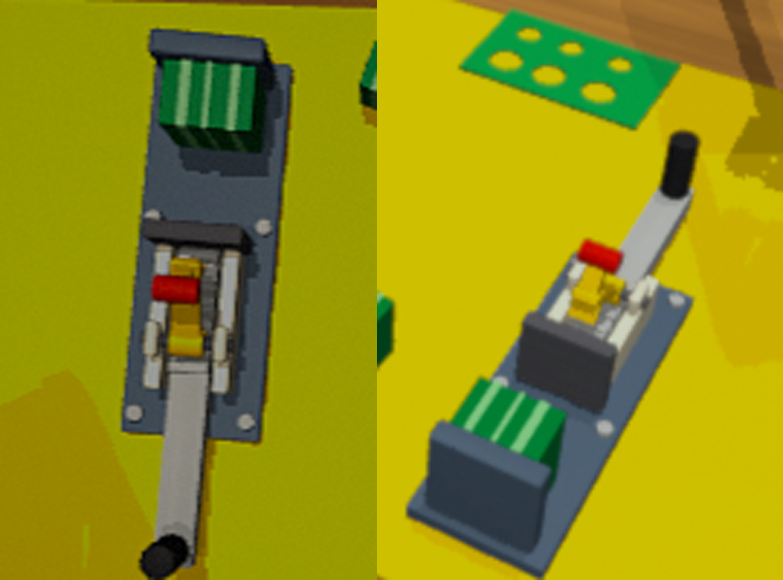

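View pics/endfull.png

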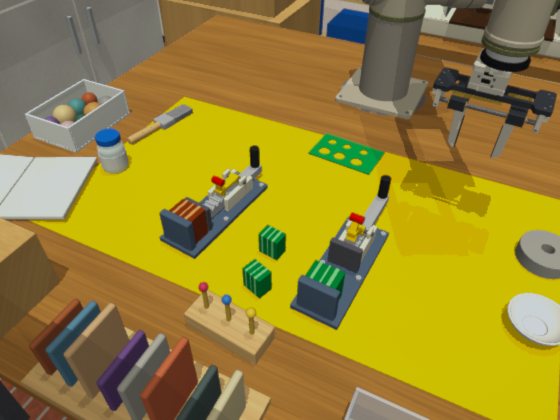

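The end pictures show the bar fully back (grip at scene pixel (383,187)), the pawl still up (knob (357,219)) and the slab standing in place at (325,277). The brown clamp looks unchanged (knob (217,182), grip (254,157)), and the gripper is clear of everything. Handing in.

```bash
python3 -c "
from plant import robot
print(robot.close_job())"
```

```text
the job is handed in; nothing more can be done
None
```

The green slab is free. On its clamp I lifted the pawl by the red knob to about 0.65 rad and let go, and it stayed up. I then drew the bar back by its black grip until it hit the stop, let go and moved away. I handed the job in at about 12 s; no verdict was reported.

**Bar:** It moved about 55 mm. At the end the pull force rose to 13 N with no further motion, so it was against its stop. The last pictures put the grip at x ≈ 0.48, against 0.536 at the start.

**Pawl:** The last pictures show it still up. The network put the knob at x ≈ 0.635 in the scene camera and 0.642 in the top camera. The expected value was 0.635, so the two views differ by about 7 mm.

**Slabs and brown clamp:** The green slab stands where it was, within the measurement noise of a few mm. The brown clamp looks unchanged and still shut.

**Robot:** The gripper touched nothing at the end (under 1 N). The largest force seen in the readings was about 18 N, during the pull against the stop. No check failed.

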